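# Screw the go ring gauge home on its stud

## Robot

A 6-joint arm with a two-finger parallel gripper is mounted at the origin on a cart in front of the work surface, level with it; the furniture and walls round the work are solid. World frame = base frame: x ahead of the robot, y to its left, z up, the work surface at z = 0. Lengths are in m, angles in rad, forces in N, time in s.
With the tool pointing down it reaches from about 0.3 to 0.85 m from the base axis. Payload 4.2 kg.
Tool frame: the origin (TCP) lies at the very end of the fingers, on their centre line; the grasp point (between the pads) lies robot.grip_point_offset behind it (robot.grip_point_offset is the distance from the TCP to the grasp point, in m); z points along the fingers, y is the line along which they close (so a half turn about z gives the same grasp; the last joint's range is limited). The gripper opens to 91 mm and grips with 3 to 60 N. Pads are 32 mm wide; open, the fingers measure 118 mm over their backs; the gripper's body (76 mm by 178 mm) begins 60 mm behind the grasp point.
Start: joints at [1.301, 0.32, 1.565, -0, 1.257, -0.02], TCP at [0.142, 0.557, 0.214] pointing down, gripper open.
Joint ranges: [-3.11, 3.11], [-0.84, 2.01], [0.21, 2.61], [-1.34, 4.49], [0.05, 2.63], [-2.56, 2.56]. Speed limits (rad/s): [2.57, 2.57, 3.14, 3.14, 3.14, 3.14].

## Interface

Orientations are given as a rotation vector (axis times angle).
In Python, from plant import robot gives the robot as it stands. Calls block until the motion is done:
- robot.move_to(position, orientation): joint-space move of the TCP to a pose.
- robot.movel(position, rotation=None, vel=0.15): straight line of the TCP; rotation=None keeps the orientation; vel is the mean speed in m/s.
- robot.move_joints(angles): joint-space move.
- robot.grip(opening): finger opening in m; the grip force is fixed at half the most; returns when the fingers have stopped.
- robot.dwell(seconds).
- robot.ik(position, orientation): joint angles nearest the present ones, or None.
- robot.read_state(): the state.
- robot.get_image(name): name is "side" or "top" or "wrist"; returns (picture, depth): 480x640x3 uint8, red, green, blue; 480x640 float32, m along the optical axis (not along the pixel's ray), 0 where there is no reading.
- robot.get_calibration(name): a dict with "mtx" (3x3 intrinsics, pixels), "rvec" (rotation vector, rad) and "tvec" (3), from world to camera coordinates, as OpenCV has them. Camera axes: x right, y down, z forward; pixel columns grow to the right and rows downward; lengths in m; the calibration is good to about 2 mm. A picture is of the moment at which its call begins: read the wrist's pose just before it. get_calibration takes no time and is no camera call; for the wrist camera it gives the pose at the moment of the call.
A pose or a line that the arm cannot do raises robot.IKError and nothing moves.
- robot.finish_job(): hands the job in; it is judged then, once.
Trained networks look in the newest picture that a camera, given by its name, has taken for a name from the list of things; names that differ only in an ending like _2 or _b are one class to them, and where a whole thing is asked for, a point or a joint stands for the part that bears it (a point fixed in the world has none). Each returns a list of dicts, best first, with "confidence" (0 to 1); they miss things now and then, are a little off and sometimes report something else, mostly with a low value. They report only what shows in the picture. A call takes as long as a camera call.
- robot.boxes_of(camera, name): "position" ([x, y, z] in m, in world coordinates, good to about 4 mm: the middle of the surface that is visible of it).
- robot.masks_of(camera, name): "pixels" (480x640 bool, what is visible of it).
The state is a dict: "time_s": time; "qpos": joint angles; "joint_vel": joint speeds; "effort": joint torques, N m; "ee_pos": TCP position; "tool_rot": TCP orientation; "wrist_force": force on the tool from outside, world axes, zero at the start; "torque": the same for the moment, N m; "opening": finger opening in m; "finger_force": force on a finger pad.
Only numpy, scipy, OpenCV 4.12 (cv2) and the standard library are available. Lean on these libraries where they do the work, as an engineer would, in place of code of your own. Each camera call takes 0.05 s, during which the arm holds its last target. There are 200 camera calls.

## Task

A go ring gauge and a smaller, thinner, grooved no-go ring gauge have each been started on the thread of a sample stud. Screw the go gauge (the larger, thicker ring, without a groove round its rim) clockwise, seen from above, until it comes up firm against the shoulder below it, less than a quarter turn, and let go of it. Leave the no-go gauge as it is.

Things in the scene. Friction and masses are not known exactly. Their poses are not given: they have to be found in the camera images.
- go_gauge (a joint): turn of the go gauge about its upright stud, rad, growing clockwise seen from above: 0 to 0.85 at the start; at 1.3 it is fully home on the shoulder, where it stops hard. It turns with a steady light drag of about 0.08 N m, sinks 2.5 mm per rad (1 to 3.3 mm in all) as it is screwed on, and stays where it is left.
- go_gauge_top (a point): centre of the top face of the go gauge, on the stud's axis, z up. The gauge is a level steel ring with a plain knurled rim, 52 mm in diameter and 22 mm thick, a short dark line engraved on top. Home, its top is 66 mm above the work surface; at the start 1 to 3.3 mm higher.
- stand_go: the stud that carries the go gauge; fixed, origin under its centre on the work surface, z up. A round dark foot 68 mm in diameter and 12 mm high, on it a plain shoulder 34 mm in diameter up to a height of 44 mm, then the threaded stud, 16 mm in diameter, which passes through the gauge and ends at 81.5 mm. Behind the studs, from x = 0.62 m on, stand tall cabinets: keep clear.
- nogo_gauge_line (a point): outer end of the engraved line on top of the no-go gauge, 18.5 mm from the stud's axis; its x axis points outward. That gauge is a steel ring only 42 mm in diameter and 12 mm thick, with a groove round its knurled rim, its top 56 to 60 mm up, on a second stud of the same kind. Two more such studs stand bare; the four are at least 130 mm apart, in any order.

How it is judged:
By the outcome, as a careful person would: the job done as asked, in the order asked, and still so for the second after the job is handed in, with the robot touching nothing.
It also fails if it takes over 30 s, if anything falls off the work surface, if the arm or the gripper's body presses on something with over 40 N, if the wrist force passes 120 N, or if a joint passes its speed limit or range.

## Working session

There is one attempt and no reset: what is moved stays moved. The work goes in short steps, each a Python script; the robot and the scene stay as the last script left them, time stands still between calls to the robot, and variables do not carry over. Pictures are saved under pics/ and viewed, at most 10 in all, crops included, and the job is handed in when it is done.

```bash
mkdir -p pics; ls
python3 - <<'E'
from plant import robot
import cv2,numpy as np
for c in("top","side"):
    im,d=robot.get_image(c); cv2.imwrite(f"pics/{c}0.png",im[:,:,::-1])
    for n in("go_gauge","go_gauge_top","nogo_gauge_line","stand_go"):
        print(c,n,[(np.round(b["position"],3).tolist(),round(b["confidence"],2)) for b in robot.boxes_of(c,n)][:5])
s=robot.read_state();print(s,robot.grip_point_offset)
E
```

```text
pics
top go_gauge [([0.635, -0.194, 0.07], 0.95)]
top go_gauge_top [([0.639, -0.195, 0.067], 0.95)]
top nogo_gauge_line [([0.458, 0.025, 0.057], 0.53)]
top stand_go [([0.633, -0.199, 0.068], 0.93)]
side go_gauge [([0.641, -0.182, 0.065], 0.77)]
side go_gauge_top [([0.637, -0.186, 0.066], 0.74)]
side nogo_gauge_line [([0.457, 0.043, 0.064], 0.75)]
side stand_go [([0.637, -0.185, 0.034], 0.63)]
{'time_s': 0.5, 'qpos': array([ 1.30102642e+00,  3.19638703e-01,  1.56455828e+00, -1.87472746e-05,
        1.25739306e+00, -2.00170323e-02]), 'joint_vel': array([-0.0005431 ,  0.0001826 , -0.00063829,  0.00104897, -0.00112723,
       -0.00022459]), 'effort': array([ 5.21293423e-04, -4.11993349e+01, -2.32038081e+01,  7.28212763e-02,
        3.82747524e-02, -1.93907636e-05]), 'ee_pos': array([0.14213213, 0.55714879, 0.21393102]), 'tool_rot': array([3.91280811e-01, 3.11711252e+00, 1.26340491e-08]), 'wrist_force': array([ 1.00530169,  0.04383326, -0.16451832]), 'torque': array([-0.04147794,  0.01327963,  0.01508714]), 'finger_force': 0.0, 'opening': 0.09146946677031943} 0.0188
```

View pics/top0.png

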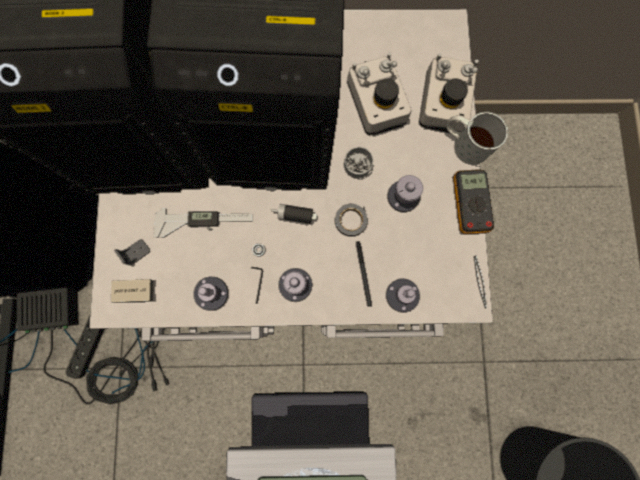

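View pics/side0.png

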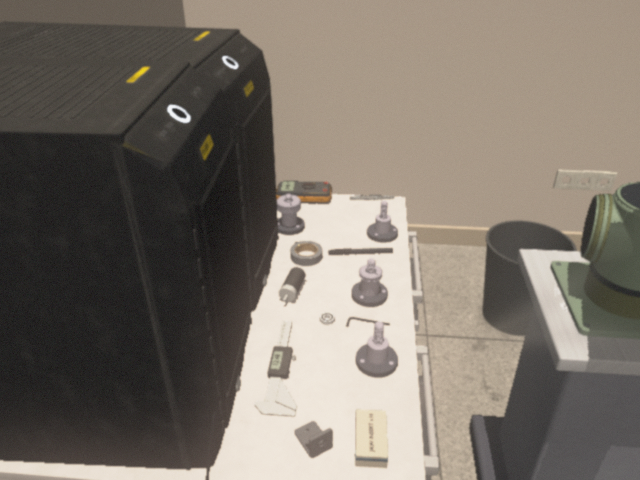

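```bash
cat > h.py <<'E'
from plant import robot
import cv2,numpy as np
from scipy.spatial.transform import Rotation as R
def cloud(c):
    im,d=robot.get_image(c); k=robot.get_calibration(c)
    v,u=np.mgrid[:480,:640]; K=k["mtx"]
    p=np.dstack([(u-K[0,2])/K[0,0]*d,(v-K[1,2])/K[1,1]*d,d]).reshape(-1,3)
    Rm=cv2.Rodrigues(np.array(k["rvec"],float))[0]
    w=(p-np.ravel(k["tvec"]))@Rm
    w[d.ravel()==0]=np.nan
    return im,w.reshape(480,640,3)
def down(yaw): # tool z down; yaw of tool y axis in world
    y=np.array([np.cos(yaw),np.sin(yaw),0]);z=np.array([0,0,-1.]);x=np.cross(y,z)
    return R.from_matrix(np.c_[x,y,z]).as_rotvec()
def fit(c,zlo=.062,zhi=.074,ctr=(.637,-.19)):
    im,w=cloud(c)
    m=(w[...,2]>zlo)&(w[...,2]<zhi)&(np.hypot(w[...,0]-ctr[0],w[...,1]-ctr[1])<.045)
    P=w[m]; (x,y),r=cv2.minEnclosingCircle(P[:,:2].astype(np.float32))
    print(c,"n",m.sum(),"circle",x,y,r,"med",np.median(P,0),"mean",P.mean(0))
    return im,w,(x,y)
E
python3 - <<'E'
from h import *
im,w,_=fit("top")
for n in(60,100,130,155,180,185,190,192,195,200):
  print(n,[(u,np.round(w[n,u],3).tolist()) for u in (320,330,336,342,348,355)][::2])
f=w.reshape(-1,3)
m=(f[:,2]>.1)&(f[:,0]>.45)
t=f[m&(f[:,1]<.1)];print("tall: x min",np.nanmin(t[:,0]),"y min near",np.nanmin(t[t[:,2]>.15][:,1]))
near=f[(np.hypot(f[:,0]-.637,f[:,1]+.19)<.2)&(f[:,2]>.09)];print(len(near)); 
for lo in np.arange(.09,.5,.05):
  q=near[(near[:,2]>lo)&(near[:,2]<lo+.05)]
  if len(q): print(lo,len(q),q.min(0),q.max(0),np.hypot(q[:,0]-.637,q[:,1]+.19).min())
for a in (0,np.pi/2,np.pi,-np.pi/2,-.28,-.28-np.pi/2): print(a,robot.ik([.637,-.19,.2],down(a)))
E
```

```text
top n 504 circle 0.6392388343811035 -0.19803085923194885 0.02681617997586727 med [ 0.63675867 -0.19601129  0.06858693] mean [ 0.63779954 -0.19674657  0.06845152]
60 [(320, [0.677, -0.015, 0.448]), (336, [0.675, -0.033, 0.45]), (348, [0.954, -0.094, -0.003])]
100 [(320, [0.643, -0.015, 0.418]), (336, [0.644, -0.034, 0.417]), (348, [0.858, -0.091, -0.0])]
130 [(320, [0.634, -0.016, 0.354]), (336, [0.788, -0.063, 0.002]), (348, [0.788, -0.089, -0.0])]
155 [(320, [0.635, -0.019, 0.259]), (336, [0.732, -0.062, 0.001]), (348, [0.73, -0.087, 0.006])]
180 [(320, [0.635, -0.022, 0.134]), (336, [0.676, -0.06, 0.003]), (348, [0.676, -0.085, 0.003])]
185 [(320, [0.634, -0.023, 0.104]), (336, [0.666, -0.06, 0.001]), (348, [0.665, -0.085, 0.002])]
190 [(320, [0.656, -0.026, -0.001]), (336, [0.655, -0.06, 0.001]), (348, [0.656, -0.085, -0.003])]
192 [(320, [0.652, -0.026, -0.002]), (336, [0.651, -0.06, -0.001]), (348, [0.651, -0.085, -0.003])]
195 [(320, [0.645, -0.026, 0.0]), (336, [0.644, -0.059, 0.001]), (348, [0.644, -0.085, 0.001])]
200 [(320, [0.634, -0.026, 0.001]), (336, [0.634, -0.059, -0.
[... 871 characters left out ...]
 ] 0.15231267245536553
0.44000000000000006 2401 [ 0.66231421 -0.04248714  0.44000513] [0.74975079 0.00716794 0.45775649] 0.15543864174708882
0 [-3.07172842e-01  4.70560133e-01  1.36165463e+00 -4.44089210e-16
  1.30937789e+00 -3.07172842e-01]
1.5707963267948966 [-0.30717284  0.47056013  1.36165463  0.          1.30937789 -1.87796917]
3.141592653589793 None
-1.5707963267948966 [-3.07172842e-01  4.70560133e-01  1.36165463e+00 -4.44089210e-16
  1.30937789e+00  1.26362348e+00]
-0.28 [-3.07172842e-01  4.70560133e-01  1.36165463e+00 -4.44089210e-16
  1.30937789e+00 -2.71728425e-02]
-1.8507963267948966 [-3.07172842e-01  4.70560133e-01  1.36165463e+00 -8.88178420e-16
  1.30937789e+00  1.54362348e+00]
```

Run:
```python
from h import *
q=robot.read_state()["qpos"]
robot.move_to([.12,.40,.26],down(1.3)) 
robot.move_to([.40,-.13,.26],down(.4))
robot.move_to([.637,-.195,.20],down(.4))
s=robot.read_state();print(s["time_s"],s["ee_pos"],s["qpos"])
im,w,c=fit("wrist",ctr=(.637,-.195))
print([(np.round(b["position"],4).tolist(),round(b["confidence"],2)) for b in robot.boxes_of("wrist","go_gauge_top")])
cv2.imwrite("pics/w1.png",im[:,:,::-1])
```

```text
4.3917 [ 0.63635273 -0.1945194   0.20063771] [-3.13932209e-01  4.71444089e-01  1.35856346e+00 -1.91105252e-05
  1.31179296e+00 -7.14357324e-01]
wrist n 2133 circle 0.6388989686965942 -0.19776977598667145 0.026726936921477318 med [ 0.63720621 -0.19491275  0.06995423] mean [ 0.63787214 -0.19610872  0.06978528]
[([0.6361, -0.1947, 0.0707], 0.86)]
```

View pics/w1.png

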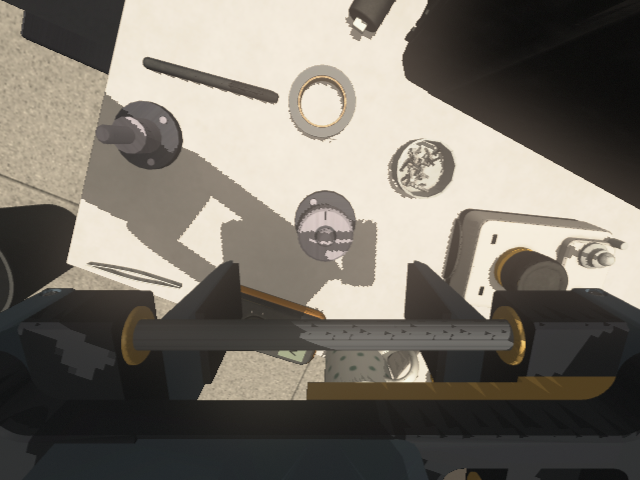

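The wrist view shows the plain, thicker ring at pixel (325, 228), with its line at (325, 215). The space between the fingers is clear. I'll descend, grip and check the forces.

Run:
```python
from h import *
c=[.639,-.1978]
robot.movel([*c,.12],down(.4),vel=.15)
robot.movel([*c,.0385],down(.4),vel=.08)
s=robot.read_state();print(s["time_s"],s["ee_pos"],s["wrist_force"])
robot.grip(.03)
def show(s): print(round(s["time_s"],2),s["ee_pos"].round(4),"F",s["wrist_force"].round(2),"T",s["torque"].round(3),"op",round(s["opening"],4),"ff",round(s["finger_force"],1),"q6",s["qpos"][5].round(3))
show(robot.read_state())
z=.0385
for i in (1,2,3):
    robot.movel([*c,z-.0025*.06*i],down(.4-.06*i),vel=.05); show(robot.read_state())
```

```text
6.3417 [ 0.63949656 -0.19795148  0.03915995] [ 0.53330085 -0.47308842 -0.14289291]
7.03 [ 0.6398 -0.1975  0.0386] F [ 2.89  2.9  -0.4 ] T [ 0.135 -0.425  0.05 ] op 0.0513 ff 30.0 q6 -0.717
7.28 [ 0.6399 -0.1975  0.0385] F [ 4.47  3.19 -2.17] T [ 0.309 -0.571 -0.09 ] op 0.0514 ff 30.0 q6 -0.659
7.53 [ 0.6399 -0.1974  0.0383] F [ 4.47  1.71 -1.21] T [ 0.328 -0.629 -0.144] op 0.0513 ff 30.0 q6 -0.598
7.78 [ 0.64   -0.1974  0.0382] F [ 4.45  3.36 -1.79] T [ 0.325 -0.632 -0.029] op 0.0517 ff 30.0 q6 -0.538
```

Run:
```python
from h import *
c=[.639,-.1978]; z=.0385
def show(s): print(round(s["time_s"],2),s["ee_pos"].round(4),"F",s["wrist_force"].round(2),"T",s["torque"].round(3),"op",round(s["opening"],4),"q6",s["qpos"][5].round(3))
n=0
for a in np.arange(.24,1.42,.06):
    robot.movel([*c,z-.0025*a],down(.4-a),vel=.05); s=robot.read_state(); show(s)
    n=n+1 if abs(s["torque"][2])>.35 else 0
    if n>=3: break
```

```text
8.03 [ 0.64   -0.1975  0.038 ] F [ 4.05  3.4  -1.  ] T [ 0.349 -0.65  -0.093] op 0.0514 q6 -0.478
8.28 [ 0.6401 -0.1974  0.0378] F [ 5.25  1.97 -2.2 ] T [ 0.328 -0.671 -0.022] op 0.0518 q6 -0.418
8.53 [ 0.6401 -0.1974  0.0377] F [ 5.22  2.96 -2.48] T [ 0.368 -0.696 -0.104] op 0.0515 q6 -0.358
8.78 [ 0.6401 -0.1975  0.0375] F [ 4.78  2.6  -1.42] T [ 0.327 -0.705 -0.066] op 0.0515 q6 -0.298
9.03 [ 0.6402 -0.1974  0.0374] F [ 6.09  3.52 -2.3 ] T [ 0.39  -0.703 -0.076] op 0.0514 q6 -0.238
9.28 [ 0.6403 -0.1974  0.0372] F [ 6.46  2.77 -1.67] T [ 0.319 -0.778 -0.063] op 0.0514 q6 -0.178
9.53 [ 0.6403 -0.1975  0.0371] F [ 5.95  2.02 -2.16] T [ 0.314 -0.757 -0.067] op 0.0513 q6 -0.118
9.78 [ 0.6403 -0.1975  0.0369] F [ 6.35  2.54 -2.1 ] T [ 0.347 -0.757 -0.084] op 0.0512 q6 -0.058
10.03 [ 0.6404 -0.1975  0.0368] F [ 5.91  2.5  -2.61] T [ 0.393 -0.811 -0.078] op 0.0514 q6 0.002
10.28 [ 0.6404 -0.1975  0.0366] F [ 5.32  2.81 -1.77] T [ 0.41  -0.759 -0.039] op 0.0518 q6 0.062
10.53 [ 0.6405 -0.1975  0.0365] F [ 5.66  2.51 -2.07] T [ 0.393 -0.82  -0.093] op 0.0514 q6 0.122
10.78 [ 0.6405 -0.1975
[... 155 characters left out ...]
op 0.0513 q6 0.242
11.28 [ 0.6406 -0.1976  0.036 ] F [ 6.74  2.14 -3.16] T [ 0.402 -0.819 -0.088] op 0.051 q6 0.302
11.53 [ 0.6406 -0.1976  0.0359] F [ 7.07  1.87 -2.68] T [ 0.387 -0.902 -0.056] op 0.0513 q6 0.362
11.78 [ 0.6407 -0.1977  0.0357] F [ 6.28  2.06 -2.98] T [ 0.392 -0.819 -0.049] op 0.0516 q6 0.422
12.03 [ 0.6407 -0.1977  0.0356] F [ 6.33  1.37 -2.97] T [ 0.35  -0.867 -0.082] op 0.0515 q6 0.482
12.28 [ 0.6408 -0.1977  0.0354] F [ 6.29  1.59 -1.87] T [ 0.359 -0.883 -0.037] op 0.0513 q6 0.542
12.53 [ 0.6403 -0.1981  0.0354] F [ 5.32  1.1  -2.53] T [ 0.122 -0.726  0.538] op 0.0513 q6 0.6
12.78 [ 0.6395 -0.1987  0.0355] F [ 3.73 -0.99  0.6 ] T [-0.438 -0.391  0.685] op 0.0516 q6 0.66
```

The torque jumped from 0.04–0.09 to 0.69 N m after about 1.29 rad, so the gauge is at the hard stop. I'll release, retreat and look.

Run:
```python
from h import *
robot.grip(.091)
s=robot.read_state();print(s["opening"],s["wrist_force"],s["torque"])
p=s["ee_pos"]
robot.movel([p[0],p[1],.12],vel=.12)
robot.movel([.637,-.195,.20],down(.4),vel=.15)
im,w,c=fit("wrist",zlo=.060,ctr=(.637,-.195))
print(robot.read_state()["time_s"],[(np.round(b["position"],4).tolist(),round(b["confidence"],2)) for b in robot.boxes_of("wrist","go_gauge_top")])
a=cv2.imread("pics/w1.png")[170:280,260:390];b=im[170:280,260:390,::-1]
cv2.imwrite("pics/w2.png",cv2.resize(np.hstack([a,b]),None,fx=3,fy=3,interpolation=cv2.INTER_CUBIC))
```

```text
0.09096216751368702 [ 0.12571404 -0.68808132 -0.28776028] [-0.15881497  0.12739014 -0.00289858]
wrist n 2082 circle 0.6386188268661499 -0.19772882759571075 0.026595983654260635 med [ 0.63706749 -0.19459795  0.06617192] mean [ 0.63786912 -0.19601278  0.06602574]
15.975 [([0.6398, -0.1935, 0.0692], 0.88)]
```

View pics/w2.png

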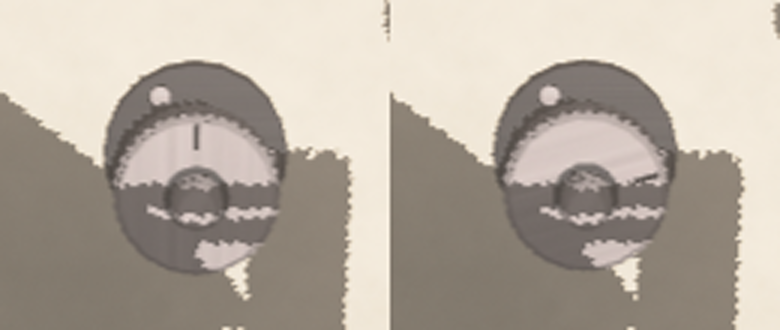

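The line moved clockwise by about 73°, from (196, 137) in the left crop to (647, 178) in the right one. The top dropped from about 69.8 to 66.0 mm, so the gauge is home and the arm is clear of it.

```bash
python3 -c "
from plant import robot
print(robot.finish_job())"
```

```text
the job is handed in; nothing more can be done
None
```

The go gauge is screwed home against its shoulder (about 1.29 rad clockwise, stop felt at 0.69 N m, top measured at 66.0 mm) and released; the no-go gauge was never touched, and the job was handed in at about 16 s.

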